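# Lay the paint marker flat by way of the V-block

### The job

Paint markers are kept lying flat: take the orange-capped marker by its cap end, draw it out of the pen stand and lay it down in the blue sloping V-block, foot end downhill and close to the stop, and let go. Then take it again by its middle, lift it well away from the V-block, and lower it gently, still held by the middle, into the V notches of the empty storage rest, centred, with its cap at the orange-patch end, and let go. Leave the blue marker, cards, jar and cup where they are.

Things in the scene. Friction and masses are not known exactly. Their poses are not given: they have to be found in the camera images.
- marker_mid (a point): Centre (half-way along) of the marker to be put away: a cylinder 20 mm wide, 170 mm long, about 45 g, white barrel, ORANGE cap on the last 52 mm, black plug at the other end (the foot). Its own z axis runs from foot to cap. It starts upright, cap up, foot 15 mm and top 185 mm above the table, in the pen stand.
- marker_cap (a point): Centre of the orange marker's cap end face, 85 mm from its centre along +z of the marker.
- marker_foot (a point): Centre of the orange marker's foot end face, 85 mm from its centre along -z of the marker.
- marker: The orange-capped paint marker as a whole; this origin is at the centre of its foot end face, z towards the cap.
- stand_mouth (a point): Centre of the hole at the top of the pen stand, a fixed wooden block 75 x 75 mm and 60 mm high; the round hole is 24 mm wide and 45 mm deep.
- cradle: Place of a seated marker in the fixed V-block, two blue 90-degree V saddles sloping 30 degrees. Origin: the marker's centre when its foot is close to the stop, 78 mm above the table. x runs along the trough DOWNHILL to the stop, y level across, z square to the trough, up. Along x the lower saddle spans +35 to +85 mm, the upper one -55 to -35 mm; the 70 mm gap between is open for fingers.
- cradle_stop (a point): Middle of the face of the V-block's steel stop at the low end of the trough, 88 mm from the cradle's origin. The V walls reach 18 mm to either side and 4 mm above a seated marker's axis; the V's bottom is 14 mm below it. A seated marker sticks out 30 mm past the upper saddle and stays where it is laid or slides down to the stop.
- vblock: The V-block's aluminium base plate, 190 x 75 x 10 mm, fixed; origin under the cradle's origin, at table height, x level towards the low end. Under the gap nothing stands higher than this plate.
- rest_seat (a point): The EMPTY rest: fixed pale wooden plate, 200 x 56 x 10 mm, orange patch at one end, two 16 mm long wooden 90-degree V saddles centred 50 mm either side of this point along x. This point, 44 mm above the table, is where a seated marker's centre lies; x is level along the rest towards the orange patch, z up. V walls reach 18 mm sideways and 4 mm above the marker's axis; 84 mm free between saddles.
- rest_full_seat (a point): The same point of the other storage rest (blue patch at its +x end), which is taken by the blue-capped marker; the two rests change places.
- blue_mid (a point): Centre of the blue-capped marker (20 x 170 mm, loose) lying in the taken rest, its axis along its own x. To be left alone.
- cards_tall: Stack of 12 round painted cards, 80 mm wide, 48 mm high, loose, bystander; origin at the centre of its underside.
- cards_short: Stack of 5 round painted cards, 80 mm wide, 20 mm high, loose, bystander; origin at the centre of its underside.
- card_one: Single round orange card, 80 mm wide, 4 mm thick, loose, bystander; origin under its centre.
- card_two: Single round red card, 80 mm wide, 4 mm thick, loose, bystander; origin under its centre.
- paint_jar: Capped jar 60 mm wide, 75 mm high, loose, bystander; origin under its centre.
- cup: White cup 56 mm wide, 35 mm high, loose, bystander; origin under its centre.
Things that resemble listed ones, but are neither listed nor needed, are in the scene too. What is shaped like the part that bears rest_seat but yellow is not meant.

How it is judged:
By the outcome, as a careful person would: the job done as asked, in the order asked, and still so for the second after the job is handed in, with the robot touching nothing.
It also fails if it takes over 56 s, if anything falls off the work surface, if the arm or the gripper's body presses on something with over 40 N, if the wrist force passes 120 N, or if a joint passes its speed limit or range.

### The arm

A 7-joint arm with a two-finger parallel gripper is mounted at the origin on the work surface. World frame = base frame: x ahead of the robot, y to its left, z up, the work surface at z = 0. Lengths are in m, angles in rad, forces in N, time in s.
With the tool pointing down it reaches from about 0.425 to 0.875 m from the base axis. Payload 9.9 kg.
Tool frame: the origin (TCP) lies at the very end of the fingers, on their centre line; the grasp point (between the pads) lies 19 mm behind it (arm.grip_point_offset is the distance from the TCP to the grasp point, in m); x points along the fingers, z is the direction in which the jaws open and shut, and the axes are right-handed (so a half turn about x gives the same grasp; the last joint's range is limited). The gripper opens to 85 mm and grips with 20 to 120 N. Pads are 22 mm wide; open, the fingers measure 114 mm over their backs; the gripper's body (76 mm by 85 mm) begins 54 mm behind the grasp point. The pads swing forward as they close: fully open they stand 13 mm farther back than shut.
Start: joints at [-1.216, 0.576, 0.025, 1.437, -0.015, 1.129, -0.057], TCP at [0.287, 0.611, 0.231] pointing down, gripper open.
Joint ranges: [-2.76, 2.76], [-0.34, 2.15], [-1.52, 1.57], [0.19, 2.46], [-1.09, 4.23], [0.17, 1.99], [-2.82, 2.82]. Speed limits (rad/s): [2.22, 2.22, 3.01, 3.01, 3.14, 3.14, 3.14].

### API

Orientations are given as a 3x3 rotation matrix whose columns are the frame's x, y, z axes.
In Python, from station import arm gives the robot as it stands.
- The arm moves only by the tool servo_tool, never from a script. Its argument "rows" is one flat list of numbers, 7 for each row, row after row: the shift along the tool's x, y, z in cm, then the turn, a rotation vector about the tool's x, y, z in rad, then the finger opening in cm, from 0 to 8.54. In form: [dx, dy, dz, ax, ay, az, gripper, dx, dy, dz, ax, ay, az, gripper, ...]. A call has exactly 10 rows; each row shifts and turns the commanded pose from where the row before left it, along the tool's axes as they then stand; what a row does not reach is not made up. A row lasts 1/8 s, in which the tool goes at most 62.5 mm and 10.7 degrees, less where a joint would pass 70% of its speed; a pose out of reach is approached as far as the arm can. A call with a gripper value outside its range is refused whole. The fingers move at their own pace and stop on an object; the grip force is fixed at half the most. Time passes only in rows, so rows that do not move let the fingers close, or fill a call up. It gives the time, the measured TCP pose, the force and the opening at its end, in the units of the state.
- arm.state(): the state, without advancing time (a new reading comes with each control period).
- arm.read_camera(name): name is "scene" or "top"; returns a dict with "pixels" (400x640x3 uint8, red, green, blue), "K" (3x3 intrinsics, pixels), "dist" ([k1, k2, p1, p2, k3] as OpenCV has them; the pictures are not rectified), "R" (3x3) and "t" (3): a world point X has camera coordinates R X + t. Camera axes: x right, y down, z forward; pixel columns grow to the right and rows downward; lengths in m; the calibration is good to about 2 mm. A picture is of the moment at which its call begins. There is no depth.
- arm.hand_in(): hands the job in, once; it reports no verdict.
The state is a dict: "time": time; "joint_positions": joint angles; "qd": joint speeds; "joint_torque": joint torques, N m; "ee_pos": TCP position; "tool_rot": TCP orientation; "force": force on the tool from outside, world axes, zero at the start; "moment": the same for the moment, N m; "gripper_width": finger opening in m.
Only numpy, scipy, OpenCV 4.12 (cv2) and the standard library are available. Lean on these libraries where they do the work, as an engineer would, in place of code of your own. Each camera call takes 0.05 s, during which the arm holds its last target. There are 200 camera calls.

## Working session

There is one attempt and no reset: what is moved stays moved. The work goes in short steps, Python scripts to look and compute and a tool call to move; the robot and the scene stay as the last step left them, time stands still between calls to the robot, and variables do not carry over. Pictures are saved under pics/ and viewed, about 8 in all and at most 12, crops included, and the job is handed in when it is done.

Besides the shell and the picture viewer there is one more tool, called as name(argument=value, ...) on one line, values as JSON. servo_tool: Moves the arm, as the interface text tells. Its arguments: {"type":"object","properties":{"rows":{"type":"array"}},"required":["rows"]}

```bash
ls; mkdir -p pics
python3 - <<'E'
from station import arm
import cv2,numpy as np
for n in("scene","top"):
    c=arm.read_camera(n); cv2.imwrite(f"pics/{n}0.png",c["pixels"][...,::-1]); np.savez(f"{n}0.npz",**c)
    print(n,c["K"].tolist(),c["dist"],(-c["R"].T@c["t"]))
s=arm.state();print(s["ee_pos"],s["tool_rot"],s["time"],s["gripper_width"],s["joint_positions"])
E
```

```text
pics
scene [[397.4162968698903, 0.0, 324.64521730725454], [0.0, 397.4162968698903, 199.66160748561228], [0.0, 0.0, 1.0]] [-0.02776881  0.          0.          0.          0.        ] [ 1.27892499 -0.21789385  0.72711813]
top [[452.1823175298813, 0.0, 320.26755589761626], [0.0, 452.1823175298813, 199.76928657173838], [0.0, 0.0, 1.0]] [-0.12534634  0.          0.          0.          0.        ] [ 0.42238024 -0.04245559  1.49886848]
[0.2865826  0.6107179  0.23053119] [[-5.52130342e-04 -9.05301950e-01  4.24768259e-01]
 [-1.35874662e-03  4.24768611e-01  9.05300934e-01]
 [-9.99998924e-01 -7.73083235e-05 -1.46460361e-03]] 0.1 0.08525957909035636 [-1.21583364  0.57646422  0.02484677  1.43778662 -0.01499707  1.12899306
 -0.05647839]
```

View pics/scene0.png

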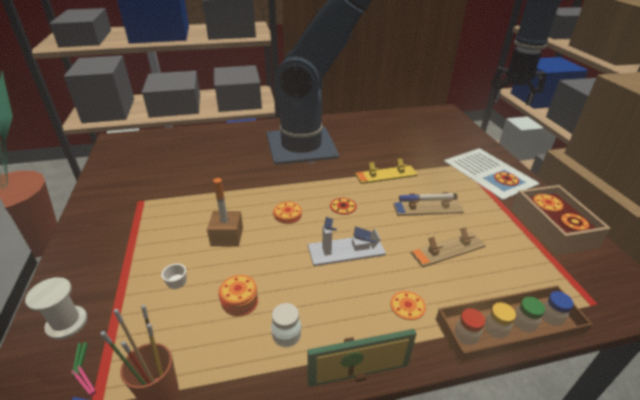

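View pics/top0.png

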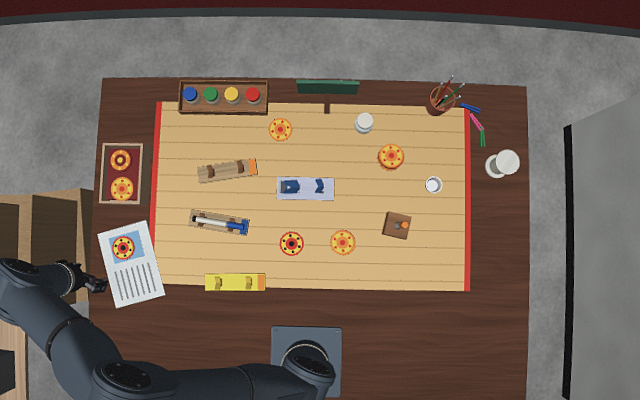

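Scene: the orange-capped marker stands upright in the wooden stand (scene (219,190), top (402,224)). The empty rest, with its orange patch on the right, is at top (227,170). The taken rest is at (219,222) and the V-block at (305,188).

These could be mistaken for what I want:
- Pens in the brown cup, top (442,97).
- Loose pens, top (475,120).
- Blue marker, top (219,222).
- Yellow rest, top (235,282).

I choose the marker in the stand and the pale wooden rest. One close crop will check that.

Run:
```python
import cv2,numpy as np
t=cv2.imread("pics/top0.png");s=cv2.imread("pics/scene0.png")
def c(i,x,y,w=80,h=60):return cv2.resize(i[y:y+h,x:x+w],(400,300),interpolation=cv2.INTER_CUBIC)
cv2.imwrite("pics/crop1.png",np.vstack([np.hstack([c(t,190,140),c(t,265,160)]),np.hstack([c(t,365,195),c(s,305,210,88,66)])]))
```

```text
(no output)
```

View pics/crop1.png

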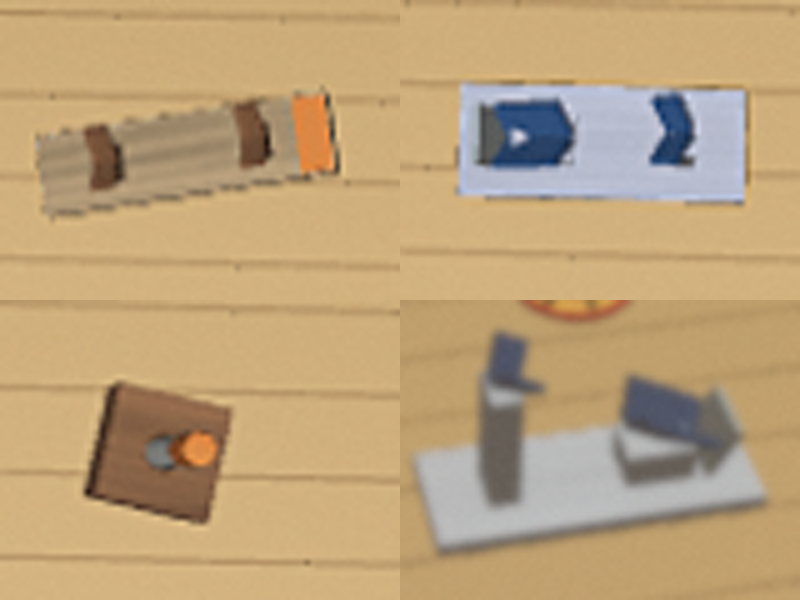

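```bash
cat > h.py <<'E'
import cv2,numpy as np
def ray(c,uv,z):
    uv=np.asarray(uv,float).reshape(-1,1,2)
    n=cv2.undistortPoints(uv,c["K"],c["dist"]).reshape(-1,2)
    d=np.c_[n,np.ones(len(n))]@c["R"]; o=-c["R"].T@c["t"]
    z=np.broadcast_to(z,len(d))
    return o+d*((z-o[2])/d[:,2])[:,None]
def proj(c,X):
    r=cv2.Rodrigues(c["R"])[0]
    return cv2.projectPoints(np.asarray(X,float).reshape(-1,1,3),r,c["t"],c["K"],c["dist"])[0].reshape(-1,2)
def tri(cs,uvs):
    A=0;b=0
    for c,uv in zip(cs,uvs):
        n=cv2.undistortPoints(np.array(uv,float).reshape(1,1,2),c["K"],c["dist"]).ravel()
        d=c["R"].T@np.r_[n,1];d/=np.linalg.norm(d);P=np.eye(3)-np.outer(d,d);o=-c["R"].T@c["t"];A=A+P;b=b+P@o
    return np.linalg.solve(A,b)
def blob(c,lo,hi,box):
    x,y,w,h=box;hsv=cv2.cvtColor(c["pixels"],cv2.COLOR_RGB2HSV)
    m=np.zeros(hsv.shape[:2],np.uint8);m[y:y+h,x:x+w]=cv2.inRange(hsv[y:y+h,x:x+w],np.array(lo),np.array(hi))
    k=cv2.findContours(m,cv2.RETR_EXTERNAL,cv2.CHAIN_APPROX_NONE)[0]
    return max(k,key=cv2.contourArea).reshape(-1,2),m
def cen(k):
    M=cv2.moments(k.astype(np.int32));return np.array([M["m10"],M["m01"]])/M["m00"]
E
python3 - <<'E'
from h import *
t=dict(np.load("top0.npz"));s=dict(np.load("scene0.npz"))
hsv=cv2.cvtColor(t["pixels"],cv2.COLOR_RGB2HSV)
for n,(u,v) in dict(table=(240,150),plate=(222,172),sad=(211,171),patch=(252,167),vpl=(302,180),stand=(395,215),standside=(384,222),cap=(404,225)).items(): print(n,hsv[v,u])
def rect(n,k,z):
    w=ray(t,k,z)[:,:2].astype(np.float32);r=cv2.minAreaRect(w*1000);print(n,np.round(r[0],1),np.round(r[1],1),round(r[2],1))
k,m=blob(t,(105,5,120),(130,70,255),(268,165,75,45));rect("vplate",k,.01)
k,m=blob(t,(5,170,150),(18,255,255),(240,150,25,35));print("patch",cen(k));rect("patch",k,.01)
k,m=blob(t,(5,150,150),(18,255,255),(385,205,40,40));print("cap",cen(k),cv2.minEnclosingCircle(k),ray(t,cen(k),.185))
k,m=blob(t,(100,120,20),(130,255,180),(270,165,40,45));print("lowsad",cen(k));rect("lowsad",k,.05)
k,m=blob(s,(3,150,100),(18,255,255),(205,170,30,40));print("cap scene",k.min(0),k.max(0),cen(k))
E
```

```text
table [ 19 103 205]
plate [ 18  83 165]
sad [ 13 132 112]
patch [ 13 173 219]
vpl [113  29 209]
stand [ 13 125 151]
standside [ 18 106 151]
cap [ 14 173 220]
vplate [569.8  15.8] [ 73.2 185.8] 1.3
patch [252.0178117  166.44529262]
patch [637.8 194.2] [44.1 20.1] 2.2
cap [404.41212121 224.33939394] ((404.5, 224.5), 3.5356338024139404) [[ 0.45287195 -0.28342288  0.185     ]]
lowsad [291.61085973 186.29713424]
lowsad [569.6  59.4] [35.6 45.3] 1.3
cap scene [213 177] [222 197] [218.49723757 185.1786372 ]
```

Run:
```python
from h import *
t=dict(np.load("top0.npz"));s=dict(np.load("scene0.npz"))
print(np.round(t["R"],3))
print("board right edge/top edges",ray(t,[[470,110],[469,288],[105,79],[525,88]],0).round(3))
def rect(n,c,k,z):
    w=ray(c,k,z)[:,:2].astype(np.float32);r=cv2.minAreaRect(w*1000);print(n,np.round(r[0],1),np.round(r[1],1),round(r[2],1));print(np.round(cv2.boxPoints(r)).tolist())
k,m=blob(t,(105,5,120),(130,70,255),(268,165,75,45));rect("vplate",t,k,.01)
hsv=cv2.cvtColor(t["pixels"],cv2.COLOR_RGB2HSV).astype(int)
m=np.zeros((400,640),np.uint8);b=(slice(150,192),slice(190,265))
m[b]=(((hsv[b][...,2]<188)&(hsv[b][...,2]>60))|((hsv[b][...,1]>150)))*255
m=cv2.morphologyEx(m,cv2.MORPH_OPEN,np.ones((3,3)))
k=max(cv2.findContours(m,0,1)[0],key=cv2.contourArea).reshape(-1,2);rect("rest",t,k,.01)
# stand top
b=(slice(205,245),slice(375,420));m[:]=0;m[b]=(hsv[b][...,2]<185)*255|((hsv[b][...,1]>150)*255).astype(np.int64)
m=cv2.morphologyEx(m.astype(np.uint8),cv2.MORPH_OPEN,np.ones((3,3)))
k=max(cv2.findContours(m,0,1)[0],key=cv2.contourArea).reshape(-1,2);rect("stand",t,k,.06)
# verify by projection of saddle features
th=[]
o=s["pixels"][...,::-1].copy();q=t["pixels"][...,::-1].copy()
cv2.imwrite("pics/x.png",q)
print("cap tri",tri([t,s],[[404.4,224.3],[217.5,178.5]]))
for z in(.185,.159,.133):print(z,proj(t,[.4529,-.2834,z]).round(1),proj(s,[.4529,-.2834,z]).round(1))
print("standmouth at pix(398.. )",ray(t,[[397,225.2]],.06))
```

```text
[[ 0.023 -1.    -0.003]
 [-0.997 -0.023 -0.073]
 [ 0.073  0.004 -0.997]]
board right edge/top edges [[ 0.854 -0.543  0.   ]
 [ 0.249 -0.539  0.   ]
 [ 0.944  0.736  0.   ]
 [ 0.942 -0.745  0.   ]]
vplate [569.8  15.8] [ 73.2 185.8] 1.3
[[531.0, 108.0], [535.0, -78.0], [608.0, -76.0], [604.0, 110.0]]
rest [623.1 279.2] [ 63.1 201.1] 9.9
[[575.0, 373.0], [609.0, 175.0], [672.0, 186.0], [637.0, 384.0]]
stand [ 453.3 -280.2] [83.2 78.4] 77.6
[[406.0, -312.0], [483.0, -329.0], [501.0, -248.0], [424.0, -231.0]]
cap tri [ 0.45291175 -0.28188728  0.18930255]
0.185 [[404.4 224.3]] [[216.8 180. ]]
0.159 [[402.8 224.5]] [[218.3 188.8]]
0.133 [[401.3 224.7]] [[219.8 197.4]]
standmouth at pix(398.. ) [[ 0.45253429 -0.28256295  0.06      ]]
```

```bash
cat >> h.py <<'E'
def edges(img,cols,r0,r1):
    """subpixel rows of strongest up/down gradient of img along each column"""
    out=[]
    for u,(a,b) in zip(cols,zip(r0,r1)):
        g=np.abs(np.diff(cv2.GaussianBlur(img,(0,0),.8)[a:b+1,u]));i=int(np.argmax(g));j=slice(max(i-1,0),i+2)
        out.append((u,a+.5+(np.arange(len(g))[j]*g[j]).sum()/g[j].sum()))
    return np.array(out)
def wl(c,p,z):
    w=ray(c,p,z)[:,:2];l=cv2.fitLine(w.astype(np.float32),cv2.DIST_HUBER,0,1e-4,1e-4).ravel();return l
E
python3 - <<'E'
from h import *
t=dict(np.load("top0.npz"))
def ana(n,chan,cols,y0,y1,slope,cc,rows,hl):
    # long edges rows y0,y1 at cols[0], slope px/px
    sl=(slope*(cols-cols[0]))
    L=[]
    for y in(y0,y1):
        r=np.round(y+sl).astype(int);p=edges(chan,cols,r-4,r+4);l=wl(t,p,.01);a=np.degrees(np.arctan2(-l[0]*np.sign(l[1]),abs(l[1])));L.append(l);print(n,"long edge pt",l[2:].round(4),"ang",round(float(a),2))
    E=[]
    for x,sx in cc:
        r=np.round(x+sx*(rows-rows[0])).astype(int);p=edges(chan.T.copy(),rows,r-4,r+4)[:,::-1];l=wl(t,p,.01);E.append(l);print(n,"end pt",l[2:].round(4),"ang",np.degrees(np.arctan2(l[1],l[0])).round(2))
    d=L[0][:2]+np.sign(L[0][:2]@L[1][:2])*L[1][:2];d/=np.linalg.norm(d);nn=np.array([-d[1],d[0]])
    c=[l[2:]@nn for l in L];e=[l[2:]@d for l in E];print(n,"widths",abs(c[0]-c[1]),abs(e[0]-e[1]),"centre",np.mean(c)*nn+np.mean(e)*d,"dir",d)
hsv=cv2.cvtColor(t["pixels"],cv2.COLOR_RGB2HSV).astype(np.float32)
ana("vpl",hsv[...,1],np.arange(279,332),177,199,.02,((277,0.),(333,0.)),np.arange(180,197),0)
ana("rest",hsv[...,2],np.r_[199:208,213:238,246:254],167,183,-.155,((198,.13),),np.arange(170,180),0) if 0 else None
v=hsv[...,2]
cols=np.r_[200:207,214:236,244:252]
ana("rest",v,cols,166,182,-.155,((197.5,.13),(255.5,.13)),np.arange(163,173),0)
E
```

```text
vpl long edge pt [0.6056 0.0358] ang 0.56
vpl long edge pt [0.5309 0.0103] ang 0.12
vpl end pt [0.5656 0.1114] ang -1.3
vpl end pt [ 0.5732 -0.0785] ang 0.3
vpl widths 0.07493025 0.18988833 centre [0.56828576 0.01645889] dir [ 0.00596331 -0.99998224]
rest long edge pt [0.6467 0.3088] ang 9.31
rest long edge pt [0.5897 0.2918] ang 9.74
rest end pt [0.6309 0.3762] ang -29.7
rest end pt [0.6346 0.1816] ang 8.5
rest widths 0.05902934 0.1925413 centre [0.6220925 0.2770695] dir [ 0.1654348 -0.9862207]
```

Run:
```python
from station import arm
from h import *
print([a for a in dir(arm) if a[0]!='_'], arm.grip_point_offset)
t=dict(np.load("top0.npz"))
c=ray(t,[[197.6,167],[199.4,183.4],[255,158],[257.4,174.4]],.01)[:,:2];print(c.round(4),c.mean(0))
print(arm.state()["time"])
```

```text
['IKError', 'grip_point_offset', 'hand_in', 'read_camera', 'state'] 0.0187
[[0.6326 0.3783]
 [0.5774 0.3695]
 [0.6666 0.1852]
 [0.6116 0.1752]] [0.62202832 0.27706543]
0.1
```

```bash
cat >> h.py <<'E'
from scipy.spatial.transform import Rotation as Ro
def rot(x,z):
    x=np.array(x,float);x/=np.linalg.norm(x);z=np.array(z,float);z-=x*(x@z);z/=np.linalg.norm(z);return np.c_[x,np.cross(z,x),z]
def plan(p,R,p1,R1,n,g=5):
    """n equal rows from (p,R) to (p1,R1); printed rounded, in the move's units"""
    p=np.array(p,float);R=np.array(R);w=(Ro.from_matrix(R).inv()*Ro.from_matrix(R1)).as_rotvec();dp=(np.array(p1)-p)/n
    for i in range(n):
        a=np.round(R.T@dp*100,2);b=np.round(w/n,3);print(*a,*b,g,sep=",")
        p=p+R@a/100;R=R@Ro.from_rotvec(b).as_matrix()
    return p,R
E
python3 - <<'E'
from h import *
from station import arm
s=arm.state();p,R=s["ee_pos"],s["tool_rot"]
R1=rot((0,-.5,-.866),(1,0,0))
Rm=rot((0,-.05,-1),(.95,.5,0))
p,R=plan(p,R,(.58,.2,.33),Rm,10);print()
p,R=plan(p,R,(.453,-.239,.27),R1,10);print(p,R)
E
```

```text
-0.99,-4.4,-2.47,0.065,0.004,-0.003,5
-0.97,-4.56,-2.19,0.065,0.004,-0.003,5
-0.95,-4.69,-1.89,0.065,0.004,-0.003,5
-0.92,-4.81,-1.58,0.065,0.004,-0.003,5
-0.9,-4.9,-1.27,0.065,0.004,-0.003,5
-0.89,-4.98,-0.95,0.065,0.004,-0.003,5
-0.87,-5.03,-0.63,0.065,0.004,-0.003,5
-0.85,-5.06,-0.31,0.065,0.004,-0.003,5
-0.83,-5.08,0.02,0.065,0.004,-0.003,5
-0.82,-5.07,0.34,0.065,0.004,-0.003,5

0.83,-3.27,-3.14,0.047,0.011,-0.047,5
1.02,-3.37,-2.97,0.047,0.011,-0.047,5
1.21,-3.46,-2.8,0.047,0.011,-0.047,5
1.4,-3.52,-2.62,0.047,0.011,-0.047,5
1.6,-3.57,-2.44,0.047,0.011,-0.047,5
1.79,-3.6,-2.25,0.047,0.011,-0.047,5
1.99,-3.61,-2.06,0.047,0.011,-0.047,5
2.18,-3.61,-1.87,0.047,0.011,-0.047,5
2.37,-3.58,-1.68,0.047,0.011,-0.047,5
2.55,-3.54,-1.48,0.047,0.011,-0.047,5
[ 0.45307788 -0.2389323   0.26983959] [[ 7.99753624e-05 -4.44338843e-03  9.99990125e-01]
 [-5.04025533e-01  8.63680047e-01  3.87801384e-03]
 [-8.63688749e-01 -5.04020866e-01 -2.17050810e-03]]
```

servo_tool(rows=[-1,-4.4,-2.5,0.065,0.004,-0.003,5,-1,-4.6,-2.2,0.065,0.004,-0.003,5,-1,-4.7,-1.9,0.065,0.004,-0.003,5,-0.9,-4.8,-1.6,0.065,0.004,-0.003,5,-0.9,-4.9,-1.3,0.065,0.004,-0.003,5,-0.9,-5,-1,0.065,0.004,-0.003,5,-0.9,-5,-0.6,0.065,0.004,-0.003,5,-0.8,-5,-0.3,0.065,0.004,-0.003,5,-0.8,-5,0,0.065,0.004,-0.003,5,-0.8,-5,0.3,0.065,0.004,-0.003,5])

```text
time: 1.35
ee_pos: [0.5788, 0.1992, 0.3304]
tool_rot: [[-0.007, -0.462, 0.887], [-0.049, 0.886, 0.461], [-0.999, -0.04, -0.028]]
force: [0.8, 1.5, -0.2]
gripper_width: 0.0501
```

servo_tool(rows=[0.8,-3.3,-3.1,0.047,0.011,-0.047,5,1,-3.4,-3,0.047,0.011,-0.047,5,1.2,-3.5,-2.8,0.047,0.011,-0.047,5,1.4,-3.5,-2.6,0.047,0.011,-0.047,5,1.6,-3.6,-2.4,0.047,0.011,-0.047,5,1.8,-3.6,-2.3,0.047,0.011,-0.047,5,2,-3.6,-2.1,0.047,0.011,-0.047,5,2.2,-3.6,-1.9,0.047,0.011,-0.047,5,2.4,-3.6,-1.7,0.047,0.011,-0.047,5,2.5,-3.5,-1.5,0.047,0.011,-0.047,5])

```text
time: 2.6
ee_pos: [0.45, -0.2402, 0.2697]
tool_rot: [[0.0, -0.003, 1.0], [-0.504, 0.864, 0.003], [-0.864, -0.504, -0.001]]
force: [0.2, -0.6, 0.7]
gripper_width: 0.0502
```

servo_tool(rows=[0,0.6,0.15,0,0,0,5,0,0.6,0.15,0,0,0,5,1.5,0,0,0,0,0,5,1.5,0,0,0,0,0,5,1.5,0,0,0,0,0,5,1.5,0,0,0,0,0,5,1.0,0,0,0,0,0,5,0.5,0,0,0,0,0,5,0,0,0,0,0,0,5,0,0,0,0,0,0,5])

```text
time: 3.85
ee_pos: [0.454, -0.2661, 0.1994]
tool_rot: [[0.001, -0.004, 1.0], [-0.503, 0.864, 0.004], [-0.864, -0.503, -0.001]]
force: [0.2, -0.3, -0.4]
gripper_width: 0.05
```

```bash
cat > look.py <<'E'
import sys
from h import *
from station import arm
def look(n,bt,bs):
    t=arm.read_camera("top");s=arm.read_camera("scene")
    np.savez(f"top{n}.npz",**t);np.savez(f"scene{n}.npz",**s)
    f=lambda c,b:cv2.resize(c["pixels"][b[1]:b[1]+b[3],b[0]:b[0]+b[2],::-1],(400,400),interpolation=cv2.INTER_CUBIC)
    cv2.imwrite(f"pics/l{n}.png",np.hstack([f(t,bt),f(s,bs)]))
if __name__=="__main__":
    a=list(map(int,sys.argv[2:]));look(sys.argv[1],a[:4],a[4:])
E
python3 look.py 1 360 180 80 80 170 130 110 110
```

```text
(no output)
```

View pics/l1.png

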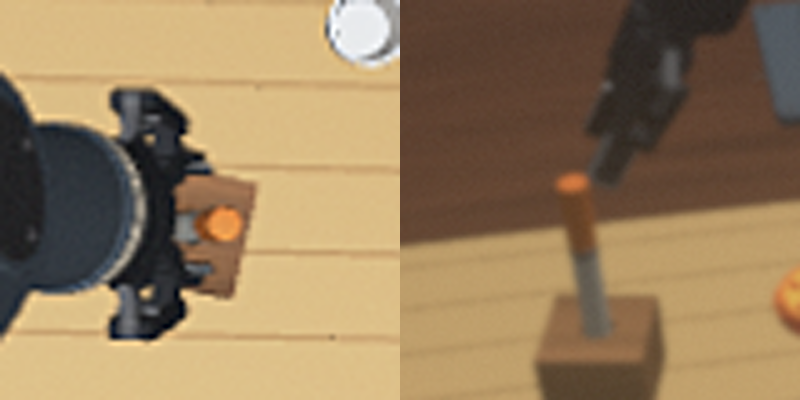

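The crop shows the cap (top crop (222,222), scene crop (573,185)) between the open fingers and just ahead of the tips. I'll advance 4.4 cm and close.

servo_tool(rows=[0.9,0,0,0,0,0,5,0.9,0,0,0,0,0,5,0.9,0,0,0,0,0,5,0.9,-0.1,0,0,0,0,5,0.8,0,0,0,0,0,5,0,0,0,0,0,0,5,0,0,0,0,0,0,0,0,0,0,0,0,0,0,0,0,0,0,0,0,0,0,0,0,0,0,0,0])

```text
time: 5.2
ee_pos: [0.4537, -0.2894, 0.1619]
tool_rot: [[0.001, -0.004, 1.0], [-0.503, 0.864, 0.004], [-0.864, -0.503, -0.001]]
force: [-1.8, 0.5, 5.7]
gripper_width: 0.0183
```

servo_tool(rows=[0,0,0,0,0,0,0,-0.5,-0.3,0,0,0,0,0,-1.04,-0.6,0,0,0,0,0,-1.04,-0.6,0,0,0,0,0,-1.3,-0.75,0,0,0,0,0,-1.3,-0.75,0,0,0,0,0,-1.3,-0.75,0,0,0,0,0,-1.3,-0.75,0,0,0,0,0,-1.3,-0.75,0,0,0,0,0,-1.3,-0.75,0,0,0,0,0])

```text
time: 6.45
ee_pos: [0.4537, -0.2889, 0.2827]
tool_rot: [[0.001, -0.004, 1.0], [-0.502, 0.865, 0.004], [-0.865, -0.502, -0.001]]
force: [0.0, 0.3, -0.8]
gripper_width: 0.018
```

```bash
python3 look.py 2 360 180 80 80 150 70 160 160
```

```text
(no output)
```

View pics/l2.png

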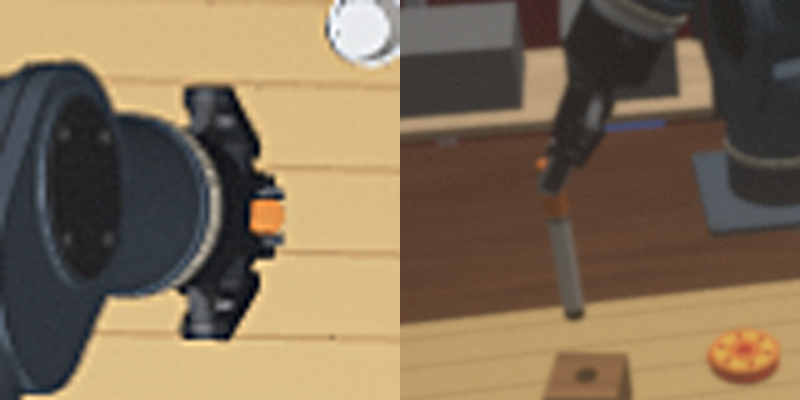

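Drawn out and held: cap at crop (543,162), foot at (573,313), hole empty below. Next I'll check its lean in the grip.

Run:
```python
from h import *
s=dict(np.load("scene2.npz"))
for y in(-.28,-.284,-.288):print(y,proj(s,[[.4537,y,.306],[.4537,y,.136]]).round(1).tolist())
# barrel edges: fit axis from dark/bright
g=cv2.cvtColor(s["pixels"],cv2.COLOR_RGB2HSV)
print(g[165,205:230].tolist());
# cast measured foot/top and a barrel point on plane x=.4537
def onx(uv,x0):
    n=cv2.undistortPoints(np.array(uv,float).reshape(-1,1,2),s["K"],s["dist"]).reshape(-1,2);d=np.c_[n,np.ones(len(n))]@s["R"];o=-s["R"].T@s["t"];return o+d*((x0-o[0])/d[:,0])[:,None]
k=[]
for v in range(162,192):
    r=g[v,205:235].astype(float);m=(r[:,1]<90)&(r[:,2]>70)
    if m.sum()>2:k.append((205+np.nonzero(m)[0].mean(),v))
w=onx(k,.4537);f=np.polyfit(w[:,2],w[:,1],1);print(len(k),k[0],k[-1],"lean dy/dz",f[0],"y at .29",np.polyval(f,.29))
print(onx([[207.2,134.8],[219.2,196]],.4537))
```

```text
-0.28 [[210.6, 135.1], [221.1, 196.4]]
-0.284 [[208.8, 135.2], [219.4, 196.6]]
-0.288 [[206.9, 135.4], [217.8, 196.8]]
[[11, 119, 94], [11, 123, 93], [11, 119, 94], [12, 114, 96], [11, 103, 94], [14, 71, 93], [15, 44, 92], [17, 40, 90], [18, 36, 92], [21, 37, 89], [19, 38, 94], [21, 33, 99], [19, 42, 104], [14, 57, 107], [12, 87, 103], [11, 109, 101], [11, 125, 96], [11, 120, 100], [12, 121, 99], [11, 122, 100], [11, 120, 98], [12, 125, 100], [11, 122, 100], [11, 118, 99], [11, 125, 98]]
30 (np.float64(213.5), 162) (np.float64(219.0), 191) lean dy/dz 0.004865605741242094 y at .29 -0.28273217683058927
[[ 0.4537     -0.28722849  0.30738225]
 [ 0.4537     -0.2842417   0.13788418]]
```

```bash
cat > p2.py <<'E'
from h import *
p=np.array([.4537,-.2889,.2827]);R=np.array([[0.001,-0.004,1.0],[-0.502,0.865,0.004],[-0.865,-0.502,-0.001]]);R=Ro.from_matrix(R).as_matrix()
cm=np.array([.4537,-.2834,.2208])
cl=R.T@(cm-p)            # marker centre in tool frame
fw=np.array([0,0,-1.]); fl=R.T@fw
f=np.array([-.006*.866,.866,-.5]);f/=np.linalg.norm(f)
n=np.array([0,.5,.866])
A=rot(f,(1,.006,0)); B=rot(fw,(1,0,0)); R2=A@B.T@R
C=np.array([.5683,.0165,.078])
tcp=lambda c:c-R2@cl
if __name__=="__main__":
    print(R2.round(3))
    a,Ra=plan(p,R,tcp(C+.04*n+np.array([0,0,.1])-.002*f),R2,10,0);print(a)
    b,Rb=plan(a,Ra,tcp(C+.04*n-.002*f),R2,5,0)
    b,Rb=plan(b,Rb,tcp(C+.012*n-.002*f),R2,5,0);print(b,tcp(C-.002*f))
E
python3 p2.py
```

```text
[[-0.002 -0.009  1.   ]
 [ 0.498  0.867  0.009]
 [-0.867  0.498  0.003]]
-0.97,2.52,1.16,-0.001,-0.0,0.105,0
-0.7,2.61,1.16,-0.001,-0.0,0.105,0
-0.42,2.67,1.17,-0.001,-0.0,0.105,0
-0.14,2.7,1.17,-0.001,-0.0,0.105,0
0.14,2.69,1.17,-0.001,-0.0,0.105,0
0.42,2.66,1.17,-0.001,-0.0,0.105,0
0.7,2.6,1.18,-0.001,-0.0,0.105,0
0.97,2.51,1.18,-0.001,-0.0,0.105,0
1.23,2.4,1.18,-0.001,-0.0,0.105,0
1.47,2.25,1.18,-0.001,-0.0,0.105,0
[ 0.56861138 -0.02169971  0.23981808]
1.73,-1.0,0.0,0.0,-0.001,-0.001,0
1.73,-1.0,0.0,0.0,-0.001,-0.001,0
1.73,-1.0,-0.0,0.0,-0.001,-0.001,0
1.74,-0.99,-0.0,0.0,-0.001,-0.001,0
1.74,-0.99,-0.0,0.0,-0.001,-0.001,0
0.28,-0.48,-0.01,0.0,-0.0,0.0,0
0.28,-0.48,-0.01,0.0,-0.0,0.0,0
0.28,-0.48,-0.01,0.0,-0.0,0.0,0
0.28,-0.48,-0.01,0.0,-0.0,0.0,0
0.28,-0.48,-0.01,0.0,-0.0,0.0,0
[ 0.56840759 -0.03551411  0.11576854] [ 0.56864853 -0.04158784  0.10518715]
```

servo_tool(rows=[-1,2.5,1.2,0,0,0.105,0,-0.7,2.6,1.2,0,0,0.105,0,-0.4,2.7,1.2,0,0,0.105,0,-0.1,2.7,1.1,0,0,0.105,0,0.1,2.7,1.2,0,0,0.105,0,0.4,2.7,1.2,0,0,0.105,0,0.7,2.6,1.2,0,0,0.105,0,1,2.5,1.2,0,0,0.105,0,1.2,2.4,1.2,0,0,0.105,0,1.5,2.2,1.1,0,0,0.102,0])

```text
time: 7.8
ee_pos: [0.5712, -0.0217, 0.238]
tool_rot: [[-0.003, -0.002, 1.0], [0.5, 0.866, 0.003], [-0.866, 0.5, -0.001]]
force: [-0.8, 1.1, -1.7]
gripper_width: 0.0178
```

servo_tool(rows=[1.7,-1,0,0,0,0,0,1.7,-1,0,0,0,0,0,1.7,-1,0,0,0,0,0,1.7,-1,0,0,0,0,0,1.7,-1,0,0,0,0,0,0.3,-0.5,0,0,0,0,0,0.3,-0.5,0,0,0,0,0,0.3,-0.4,0,0,0,0,0,0,0,0,0,0,0,0,0,0,0,0,0,0,0])

```text
time: 9.05
ee_pos: [0.5708, -0.031, 0.1251]
tool_rot: [[-0.003, -0.003, 1.0], [0.497, 0.868, 0.004], [-0.868, 0.497, -0.001]]
force: [-0.4, -0.6, -0.6]
gripper_width: 0.0177
```

```bash
python3 look.py 3 255 140 90 90 290 190 110 110
```

```text
(no output)
```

View pics/l3.png

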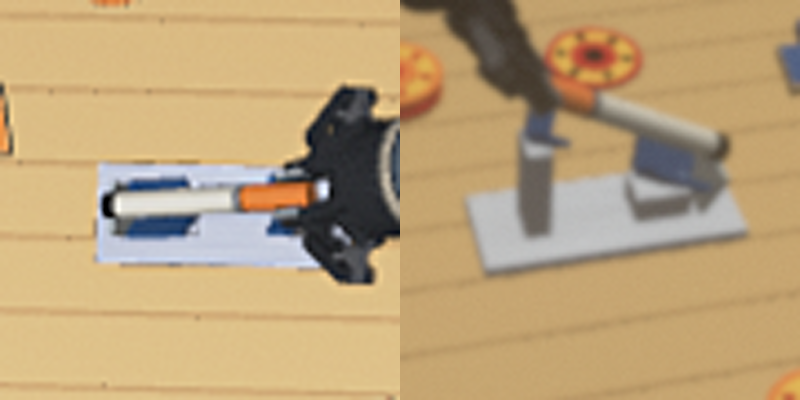

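```bash
cat > ax.py <<'E'
from h import *
from p2 import *
import sys
def axis(n,p,R):
    t=dict(np.load(f"top{n}.npz"))
    hsv=cv2.cvtColor(t["pixels"],cv2.COLOR_RGB2HSV).astype(int)
    pts=[]
    for u in range(281,324):
        col=hsv[170:200,u]
        m=((col[:,1]<45)&(col[:,2]>140)&((col[:,0]<90)))|((col[:,1]>150)&(col[:,0]<20)&(col[:,2]>90))
        if 3<=m.sum()<=10: pts.append((u,170+np.nonzero(m)[0].mean()))
    pts=np.array(pts)
    c=p+R@cl;f1=R@fl
    # axis heights along pixel: iterate from nominal axis
    z=np.full(len(pts),c[2])
    for _ in range(5):
        w=ray(t,pts,z);z=c[2]+(w[:,1]-c[1])*f1[2]/f1[1]
    q=np.polyfit(w[:,1],w[:,0],1)
    print(len(pts),"y range",w[:,1].min().round(4),w[:,1].max().round(4),"dx/dy",q[0].round(4),"x at centre",np.polyval(q,c[1]).round(4),"nominal c",c.round(4),"f",f1.round(3))
    print(pts[:3].round(1).tolist(),pts[-3:].round(1).tolist())
E
python3 - <<'E'
from ax import *
axis(3,np.array([.5708,-.031,.1251]),Ro.from_matrix([[-0.003,-0.003,1.0],[0.497,0.868,0.004],[-0.868,0.497,-0.001]]).as_matrix())
E
```

```text
41 y range -0.0435 0.0906 dx/dy -0.0845 x at centre 0.5692 nominal c [0.5706 0.0253 0.0988] f [-0.003  0.865 -0.501]
[[281.0, 185.5], [282.0, 187.4], [283.0, 187.4]] [[321.0, 183.0], [322.0, 183.0], [323.0, 183.5]]
```

```bash
cat > p3.py <<'E'
from h import *
from p2 import f,n,C
p=np.array([.5708,-.031,.1251]);R=Ro.from_matrix([[-0.003,-0.003,1.0],[0.497,0.868,0.004],[-0.868,0.497,-0.001]]).as_matrix()
c=np.array([.5692,.0253,.0988]);fa=np.array([-.0845*.862,.862,-.5]);fa/=np.linalg.norm(fa)
cl=R.T@(c-p);fl=R.T@fa
ax=np.cross(fa,f);R2=Ro.from_rotvec(ax/np.linalg.norm(ax)*np.arcsin(np.linalg.norm(ax))).as_matrix()@R
tcp=lambda c:c-R2@cl
E
python3 - <<'E'
from p3 import *
print((c-C)@n,(c-C)@f)
plan(p,R,tcp(C+.0225*n-.002*f),R2,4,0)
E
```

```text
0.022412799999999997 -0.0027839000654559945
0.02,0.01,-0.13,0.009,-0.015,0.0,0
0.02,0.01,-0.13,0.009,-0.015,0.0,0
0.01,0.01,-0.13,0.009,-0.015,0.0,0
0.01,0.01,-0.13,0.009,-0.015,0.0,0
```

servo_tool(rows=[0,0,-0.13,0.009,-0.015,0,0,0,0,-0.13,0.009,-0.015,0,0,0,0,-0.13,0.009,-0.015,0,0,0,0,-0.13,0.009,-0.015,0,0,0,0,0,0,0,0,0,0,0,0,0,0,0,0,0,0,0,0,0,0,0,0,0,0,0,0,0,0,0,0,0,0,0,0,0,0,0,0,0,0,0,0])

```text
time: 10.4
ee_pos: [0.5654, -0.0309, 0.1247]
tool_rot: [[0.057, 0.033, 0.998], [0.495, 0.867, -0.057], [-0.867, 0.497, 0.032]]
force: [-0.7, -0.4, -1.0]
gripper_width: 0.0178
```

Run:
```python
from look import *
look(4,(255,140,90,90),(290,190,110,110))
from ax import *
s=arm.state();print(s["ee_pos"],s["tool_rot"].round(3).tolist())
axis(4,s["ee_pos"],s["tool_rot"])
# re-fit plate edges? scene: foot position gap to the stop
sc=dict(np.load("scene4.npz"))
for g in(-.085,.085):print(proj(sc,C+.0225*n-.002*f+g*f).round(1), "pred foot" if g>0 else "pred cap")
```

```text
[ 0.56545985 -0.03096366  0.12471753] [[0.057, 0.033, 0.998], [0.495, 0.867, -0.057], [-0.867, 0.498, 0.033]]
42 y range -0.0436 0.0908 dx/dy 0.0017 x at centre 0.5682 nominal c [0.5696 0.0252 0.0985] f [ 0.067  0.863 -0.5  ]
[[281.0, 184.5], [282.0, 186.6], [283.0, 186.6]] [[321.0, 185.0], [322.0, 185.0], [323.0, 185.5]]
[[322.7 211.5]] pred cap
[[378.2 230. ]] pred foot
```

View pics/l4.png

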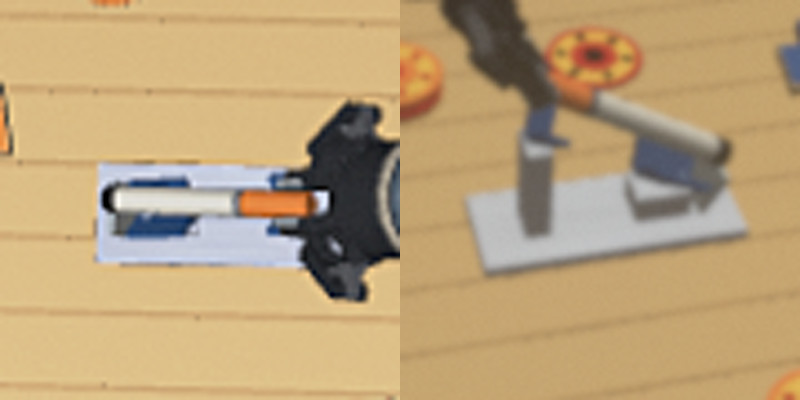

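Run:
```python
from h import *
t=dict(np.load("top4.npz"));h=cv2.cvtColor(t["pixels"],cv2.COLOR_RGB2HSV)
for u in(285,295,305,312,320):print(u,[(178+i,*map(int,h[178+i,u])) for i in range(14)])
k,m=blob(dict(np.load("top0.npz")),(100,110,20),(130,255,200),(280,165,18,45));print("saddle low",k.min(0),k.max(0),cen(k))
k,m=blob(dict(np.load("top0.npz")),(100,110,20),(130,255,200),(312,165,18,45));print("saddle up",k.min(0),k.max(0),cen(k))
```

```text
285 [(178, 112, 30, 226), (179, 114, 21, 230), (180, 113, 62, 147), (181, 107, 210, 97), (182, 15, 10, 157), (183, 24, 20, 209), (184, 23, 10, 224), (185, 26, 8, 225), (186, 23, 19, 220), (187, 23, 15, 157), (188, 107, 35, 101), (189, 108, 120, 104), (190, 108, 162, 110), (191, 107, 163, 108)]
295 [(178, 113, 26, 231), (179, 111, 41, 205), (180, 110, 100, 133), (181, 107, 212, 118), (182, 165, 4, 140), (183, 21, 21, 196), (184, 25, 14, 222), (185, 19, 9, 225), (186, 25, 15, 223), (187, 19, 22, 198), (188, 113, 44, 122), (189, 108, 180, 106), (190, 107, 164, 109), (191, 107, 175, 99)]
305 [(178, 111, 29, 228), (179, 109, 25, 223), (180, 113, 24, 223), (181, 112, 25, 230), (182, 113, 20, 164), (183, 23, 17, 180), (184, 23, 15, 218), (185, 23, 9, 228), (186, 24, 11, 227), (187, 20, 19, 206), (188, 105, 3, 152), (189, 113, 32, 208), (190, 113, 28, 221), (191, 113, 24, 221)]
312 [(178, 112, 30, 223), (179, 110, 25, 226), (180, 110, 25, 226), (181, 110, 35, 238), (182, 174, 26, 154), (183, 12, 191, 187), (184, 12, 185, 223), (185, 13, 180, 231), (186, 13, 180, 231), (187, 12, 190, 221), (188, 12, 170, 169), (189, 116, 32, 212), (190, 111, 33, 226), (191, 113, 26, 220)]
320 [(178, 17, 57, 94), (179, 107, 71, 25), (180, 105, 12, 128), (181, 103, 16, 141), (182, 102, 55, 70), (183, 12, 193, 156), (184, 12, 185, 214), (185, 13, 178, 231), (186, 13, 181, 233), (187, 12, 185, 238), (188, 11, 152, 146), (189, 104, 27, 158), (190, 107, 17, 134), (191, 113, 15, 68)]
saddle low [284 181] [297 192] [291.25037037 186.36444444]
saddle up [315 179] [322 192] [318.98427673 185.90880503]
```

Run:
```python
from h import *
from p2 import C,n,f
t=dict(np.load("top4.npz"))
P=[[285,184.6],[295,184.9],[305,185.1],[312,185.3],[320,185.4]]
c=C+.0225*n-.002*f;z=np.full(5,c[2])
for _ in range(6):
    w=ray(t,P,z);z=c[2]+(w[:,1]-c[1])*f[2]/f[1]
q=np.polyfit(w[:,1],w[:,0],1);print("marker dx/dy",q[0],"x@c",np.polyval(q,c[1]))
a=ray(t,[[291,186.4]],.078-.03+.0035)[0];b=ray(t,[[319,185.8]],.078+.0225+.0035)[0];print("saddles",a,b,"dx/dy",(a-b)[0]/(a-b)[1],"x@C",b[0]+(C[1]-b[1])*(a-b)[0]/(a-b)[1])
```

```text
marker dx/dy 0.061437400225947736 x@c 0.570053277283248
saddles [0.56976029 0.05919374 0.0515    ] [ 0.56826274 -0.03129652  0.104     ] dx/dy 0.016549246926489368 x@C 0.5690537390379647
```

Run:
```python
from h import *
from p2 import C,n,f
from station import arm
s=arm.state();p,R=s["ee_pos"],s["tool_rot"]
c=C+.0225*n-.0025*f;c[0]=.57005;fa=np.array([.0614*.866,.866,-.5]);fa/=np.linalg.norm(fa);fd=np.array([.003*.866,.866,-.5])
cl=R.T@(c-p);np.save("cl.npy",cl)
ax=np.cross(fa,fd);R2=Ro.from_rotvec(ax).as_matrix()@R
c2=c.copy();c2[0]=.5688
a,Ra=plan(p,R,c2-R2@cl,R2,4,0)
plan(a,Ra,a-.0225*n,Ra,1,0)
```

```text
-0.0,-0.0,0.05,-0.006,0.011,-0.0,0
-0.0,-0.0,0.05,-0.006,0.011,-0.0,0
-0.0,-0.0,0.05,-0.006,0.011,-0.0,0
-0.0,-0.0,0.05,-0.006,0.011,-0.0,0
1.13,-1.94,0.0,0.0,0.0,0.0,0
```

servo_tool(rows=[0,0,0.05,-0.006,0.011,0,0,0,0,0.05,-0.006,0.011,0,0,0,0,0.05,-0.006,0.011,0,0,0,0,0.05,-0.006,0.011,0,0,0.2,-0.35,0,0,0,0,0,0.2,-0.35,0,0,0,0,0,0.2,-0.35,0,0,0,0,0,0.15,-0.25,0,0,0,0,0,0.1,-0.17,0,0,0,0,0,0,0,0,0,0,0,0])

```text
time: 11.75
ee_pos: [0.5673, -0.0397, 0.11]
tool_rot: [[0.013, 0.01, 1.0], [0.497, 0.868, -0.015], [-0.868, 0.497, 0.006]]
force: [-0.5, -0.3, -0.5]
gripper_width: 0.018
```

Run:
```python
from look import *
look(5,(255,140,90,90),(290,190,110,110))
t=dict(np.load("top5.npz"));h=cv2.cvtColor(t["pixels"],cv2.COLOR_RGB2HSV)
for u in(287,295,305,312):print(u,[(180+i,*map(int,h[180+i,u])) for i in range(11)])
print(arm.state()["force"],arm.state()["ee_pos"])
```

```text
287 [(180, 113, 52, 148), (181, 108, 185, 123), (182, 108, 173, 136), (183, 108, 151, 98), (184, 21, 19, 171), (185, 21, 20, 218), (186, 26, 9, 225), (187, 23, 10, 226), (188, 23, 19, 219), (189, 102, 9, 136), (190, 108, 138, 105)]
295 [(180, 110, 94, 135), (181, 107, 178, 123), (182, 108, 184, 132), (183, 109, 63, 113), (184, 22, 21, 183), (185, 22, 17, 220), (186, 26, 9, 226), (187, 24, 11, 226), (188, 23, 20, 212), (189, 105, 5, 112), (190, 108, 174, 97)]
305 [(180, 113, 23, 221), (181, 113, 23, 223), (182, 112, 28, 227), (183, 135, 6, 165), (184, 22, 20, 189), (185, 25, 13, 221), (186, 23, 9, 226), (187, 22, 13, 221), (188, 24, 19, 190), (189, 115, 18, 160), (190, 114, 32, 215)]
312 [(180, 110, 23, 224), (181, 110, 24, 229), (182, 110, 40, 202), (183, 179, 41, 124), (184, 12, 192, 181), (185, 13, 195, 242), (186, 12, 193, 228), (187, 13, 190, 180), (188, 9, 119, 107), (189, 112, 40, 147), (190, 112, 35, 217)]
[ 0.12279583  0.45717906 -0.45196202] [ 0.56745114 -0.0394963   0.11015775]
```

View pics/l5.png

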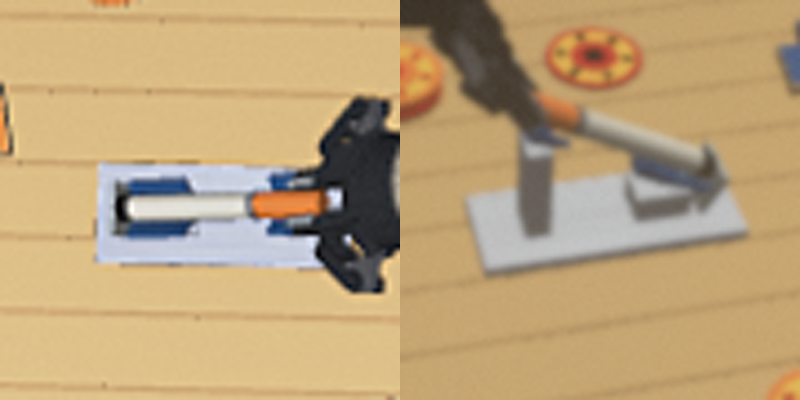

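The marker lies between the saddle walls (top crop (185,206)), with its foot just short of the stop (scene crop (710,155)). I'll lower the last millimetres.

servo_tool(rows=[0.05,-0.09,0,0,0,0,0,0.05,-0.09,0,0,0,0,0,0.05,-0.09,0,0,0,0,0,0.05,-0.09,0,0,0,0,0,0,0,0,0,0,0,0,0.05,-0.09,0,0,0,0,0,0,0,0,0,0,0,0,0,0,0,0,0,0,0,0,0,0,0,0,0,0,0,0,0,0,0,0,0])

```text
time: 13.1
ee_pos: [0.5674, -0.0422, 0.1057]
tool_rot: [[0.013, 0.009, 1.0], [0.497, 0.868, -0.015], [-0.868, 0.497, 0.006]]
force: [0.6, -0.6, -1.5]
gripper_width: 0.0179
```

servo_tool(rows=[0.05,-0.09,0,0,0,0,0,0,0,0,0,0,0,0,0.05,-0.09,0,0,0,0,0,0,0,0,0,0,0,0,0,0,0,0,0,0,0,0,0,0,0,0,0,0,0,0,0,0,0,0,0,0,0,0,0,0,0,0,0,0,0,0,0,0,0,0,0,0,0,0,0,0])

```text
time: 14.35
ee_pos: [0.5677, -0.043, 0.1041]
tool_rot: [[0.013, 0.009, 1.0], [0.497, 0.867, -0.015], [-0.868, 0.497, 0.007]]
force: [3.7, 3.1, 5.4]
gripper_width: 0.0183
```

Contact at about 7 N. Opening and backing off along the fingers.

servo_tool(rows=[0,0,0,0,0,0,2.6,0,0,0,0,0,0,3.5,0,0,0,0,0,0,5,0,0,0,0,0,0,5,-1,0,0,0,0,0,5,-2,0,0,0,0,0,5,-3,0,0,0,0,0,5,-4,0,0,0,0,0,5,-4,0,0,0,0,0,5,-4,0,0,0,0,0,5])

```text
time: 15.6
ee_pos: [0.5648, -0.1338, 0.2619]
tool_rot: [[0.013, 0.01, 1.0], [0.496, 0.868, -0.015], [-0.868, 0.496, 0.006]]
force: [1.6, 0.9, 0.0]
gripper_width: 0.0498
```

Run:
```python
from look import *
look(6,(255,140,90,90),(290,190,110,110))
s=arm.state();print(s["time"],s["ee_pos"],s["tool_rot"].round(3).tolist())
```

```text
15.7 [ 0.56597023 -0.1366601   0.264055  ] [[0.019, 0.01, 1.0], [0.493, 0.87, -0.018], [-0.87, 0.493, 0.012]]
```

View pics/l6.png

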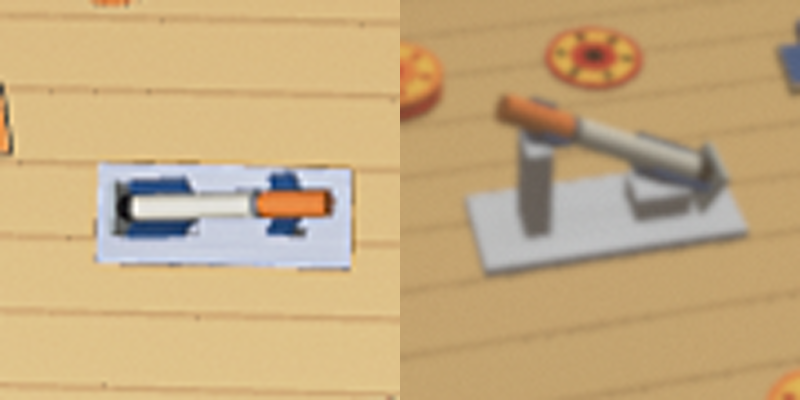

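Run:
```python
from h import *
from p2 import C,n,f
from station import arm
t=dict(np.load("top6.npz"))
print("cap end",ray(t,[[329.3,185.4]],.118),"nominal",C-.085*f, "foot",ray(t,[[(115/4.444)-.5+255,186]],.042),"nom",C+.085*f)
hsv=cv2.cvtColor(t["pixels"],cv2.COLOR_RGB2HSV)
for r in(185,186):print([(u,int(hsv[r,u,0]),int(hsv[r,u,1]),int(hsv[r,u,2])) for u in list(range(309,315))+list(range(325,332))])
s=arm.state();Rg=rot((0,-.5,-.866),(1,0,0));Cc=np.array([.5688,*C[1:]])
a,Ra=plan(s["ee_pos"],s["tool_rot"],Cc+.1*n,Rg,10);print(a,Ra.round(3).tolist(),Cc-.017*n)
np.save("Rg.npy",Rg)
```

```text
cap end [[ 0.56876272 -0.06298822  0.118     ]] nominal [ 0.56874166 -0.05711063  0.12050036] foot [[0.57125594 0.09437862 0.042     ]] nom [0.56785834 0.09011063 0.03549964]
[(309, 27, 10, 228), (310, 25, 14, 225), (311, 108, 17, 147), (312, 1, 47, 158), (313, 13, 193, 242), (314, 13, 184, 235), (325, 13, 179, 233), (326, 13, 181, 233), (327, 12, 184, 209), (328, 13, 208, 108), (329, 10, 141, 119), (330, 2, 21, 168), (331, 109, 32, 232)]
[(309, 23, 9, 230), (310, 30, 14, 226), (311, 102, 17, 150), (312, 0, 33, 148), (313, 13, 194, 229), (314, 13, 181, 239), (325, 13, 179, 235), (326, 13, 181, 237), (327, 12, 185, 222), (328, 12, 202, 110), (329, 7, 86, 127), (330, 124, 11, 191), (331, 110, 30, 231)]
1.87,1.28,-0.02,-0.002,0.001,-0.104,5
1.72,1.46,-0.02,-0.002,0.001,-0.104,5
1.56,1.64,-0.01,-0.002,0.001,-0.104,5
1.38,1.79,-0.01,-0.002,0.001,-0.104,5
1.19,1.92,-0.0,-0.002,0.001,-0.104,5
0.99,2.04,0.0,-0.002,0.001,-0.104,5
0.77,2.13,0.01,-0.002,0.001,-0.104,5
0.54,2.2,0.01,-0.002,0.001,-0.104,5
0.31,2.24,0.02,-0.002,0.001,-0.104,5
0.08,2.26,0.02,-0.002,0.001,-0.104,5
[0.56866981 0.06660671 0.16472035] [[0.002, 0.0, 1.0], [-0.501, 0.866, 0.001], [-0.866, -0.501, 0.002]] [0.5688   0.008    0.063278]
```

Run:
```python
from h import *
from p2 import C,n,f
t=dict(np.load("top6.npz"))
print(ray(t,[[327.6,185.5]],.129),C-.085*f+.01*n)
print(ray(t,[[329.6,185.5]],.1118),C-.085*f-.01*n)
print(ray(t,[[311.8,185.5]],.103),C-.033*f+.01*n)
```

```text
[[ 0.56717062 -0.05765583  0.129     ]] [ 0.56874166 -0.05211063  0.12916036]
[[ 0.56913152 -0.06401193  0.1118    ]] [ 0.56874166 -0.06211063  0.11184036]
[[ 0.56879022 -0.0089288   0.103     ]] [ 0.56847147 -0.00707824  0.10316014]
```

servo_tool(rows=[1.9,1.3,0,0,0,-0.104,5,1.7,1.5,0,0,0,-0.104,5,1.6,1.6,0,0,0,-0.104,5,1.4,1.8,0,0,0,-0.104,5,1.2,1.9,0,0,0,-0.104,5,1,2,0,-0.01,0.005,-0.104,5,0.8,2.1,0,-0.01,0.005,-0.104,5,0.5,2.2,0,0,0,-0.104,5,0.3,2.2,0,0,0,-0.104,5,0.1,2.3,0,0,0,-0.104,5])

```text
time: 16.95
ee_pos: [0.5669, 0.0715, 0.1611]
tool_rot: [[-0.002, -0.006, 1.0], [-0.499, 0.866, 0.005], [-0.866, -0.499, -0.005]]
force: [-0.5, 0.2, -0.2]
gripper_width: 0.0501
```

servo_tool(rows=[0,-0.5,0.1,0,0,0,5,1,-0.5,0.1,0,0,0,5,2,0,0,0,0,0,5,2,0,0,0,0,0,5,2,0,0,0,0,0,5,1.5,0,0,0,0,0,5,1.3,0,0,0,0,0,5,1,0,0,0,0,0,5,0.8,0,0,0,0,0,5,0,0,0,0,0,0,5])

```text
time: 18.2
ee_pos: [0.5685, 0.004, 0.0649]
tool_rot: [[-0.003, -0.007, 1.0], [-0.497, 0.868, 0.004], [-0.868, -0.497, -0.006]]
force: [0.9, -0.3, -0.0]
gripper_width: 0.0501
```

Run:
```python
from look import *
look(7,(255,140,90,90),(290,190,110,110))
s=arm.state();print(s["time"],s["ee_pos"],s["tool_rot"].round(3).tolist(),s["force"])
```

```text
18.3 [0.56885733 0.00452124 0.06537709] [[-0.002, -0.007, 1.0], [-0.497, 0.868, 0.005], [-0.868, -0.497, -0.005]] [ 0.17469646 -0.46551028 -0.06874771]
```

View pics/l7.png

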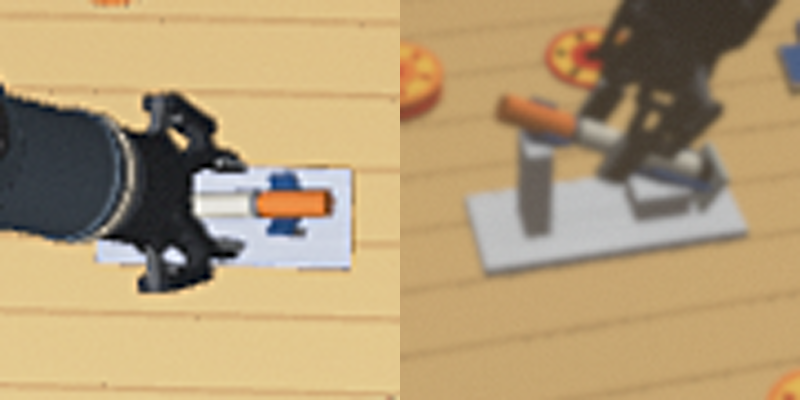

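The fingers straddle the barrel's middle in the gap (top crop (225,204), scene crop (640,150)). Closing and lifting.

servo_tool(rows=[0,0,0,0,0,0,0,0,0,0,0,0,0,0,0,0,0,0,0,0,0,0,0,0,0,0,0,0,0,0,0,0,0,0,0,-0.5,0,0,0,0,0,0,-1,0,0,0,0,0,0,-2,0,0,0,0,0,0,-3,0,0,0,0,0,0,-3,0,0,0,0,0,0])

```text
time: 19.55
ee_pos: [0.5688, 0.0521, 0.1489]
tool_rot: [[-0.003, -0.006, 1.0], [-0.497, 0.868, 0.004], [-0.868, -0.497, -0.006]]
force: [0.3, 0.7, -0.7]
gripper_width: 0.0177
```

Run:
```python
from h import *
from station import arm
s=arm.state();p,R=s["ee_pos"],s["tool_rot"];print(s["time"],p,s["gripper_width"],s["force"])
d=np.array([-.165,.986,0])     # foot direction in the rest
Rr=rot((0,0,-1),(.986,.165,0));S=np.array([.622,.277,.044])
T=S+[0,0,-.017]
a,Ra=plan(p,R,p+[0,.03,.06],R,2,0)
a,Ra=plan(a,Ra,T+[0,0,.12],Rr,8,0);print(a,Ra.round(3).tolist(),T)
```

```text
19.55 [0.56884972 0.05207381 0.14889121] 0.01774045183872541 [ 0.32493198  0.70762787 -0.71678189]
-3.35,-0.19,-0.01,0.0,0.0,0.0,0
-3.35,-0.19,-0.01,0.0,0.0,0.0,0
-0.54,2.5,0.68,-0.02,-0.006,0.065,0
-0.37,2.51,0.73,-0.02,-0.006,0.065,0
-0.21,2.51,0.78,-0.02,-0.006,0.065,0
-0.04,2.51,0.83,-0.02,-0.006,0.065,0
0.13,2.49,0.88,-0.02,-0.006,0.065,0
0.3,2.45,0.93,-0.02,-0.006,0.065,0
0.46,2.41,0.98,-0.02,-0.006,0.065,0
0.62,2.36,1.02,-0.02,-0.006,0.065,0
[0.621838   0.27706437 0.1469956 ] [[-0.001, -0.168, 0.986], [0.002, 0.986, 0.168], [-1.0, 0.002, -0.0]] [0.622 0.277 0.027]
```

servo_tool(rows=[-3.4,-0.2,0,0,0,0,0,-3.4,-0.2,0,0,0,0,0,-0.5,2.5,0.7,-0.02,-0.006,0.065,0,-0.4,2.5,0.7,-0.02,-0.006,0.065,0,-0.2,2.5,0.8,-0.02,-0.006,0.065,0,0,2.5,0.8,-0.02,-0.006,0.065,0,0.1,2.5,0.9,-0.02,-0.006,0.065,0,0.3,2.5,0.9,-0.02,-0.006,0.065,0,0.5,2.4,1,-0.02,-0.006,0.065,0,0.6,2.4,1,-0.02,-0.006,0.065,0])

```text
time: 20.8
ee_pos: [0.6218, 0.278, 0.1466]
tool_rot: [[-0.001, -0.169, 0.986], [0.004, 0.986, 0.169], [-1.0, 0.004, 0.0]]
force: [0.0, 0.3, -0.8]
gripper_width: 0.018
```

servo_tool(rows=[1.5,0,0,0,0,0,0,1.5,0,0,0,0,0,0,1.5,0,0,0,0,0,0,1.5,0,0,0,0,0,0,1,0,0,0,0,0,0,1,0,0,0,0,0,0,0.5,0,0,0,0,0,0,0,0,0,0,0,0,0,0,0,0,0,0,0,0,0,0,0,0,0,0,0])

```text
time: 22.05
ee_pos: [0.6219, 0.2774, 0.0618]
tool_rot: [[0.0, -0.168, 0.986], [0.002, 0.986, 0.168], [-1.0, 0.002, 0.0]]
force: [0.1, -0.6, -1.0]
gripper_width: 0.0179
```

Run:
```python
from look import *
look(8,(185,125,90,90),(390,190,110,110))
s=arm.state();print(s["time"],s["ee_pos"],s["tool_rot"].round(3).tolist(),s["force"])
t=dict(np.load("top8.npz"));h=cv2.cvtColor(t["pixels"],cv2.COLOR_RGB2HSV)
b=dict(np.load("top0.npz"));hb=cv2.cvtColor(b["pixels"],cv2.COLOR_RGB2HSV)
# marker edges per column via white/orange masks
for u in list(range(197,262,4)):print(u,[(int(x[0]),int(x[1]),int(x[2])) if 0 else f"{x[0]}/{x[1]}/{x[2]}" for x in h[160:184,u]])
```

```text
22.15 [0.62179709 0.27742662 0.06161903] [[-0.0, -0.169, 0.986], [0.002, 0.986, 0.169], [-1.0, 0.002, 0.0]] [ 0.94206709  0.65807736 -1.00706754]
197 ['106/57/67', '107/55/65', '106/51/65', '108/47/65', '109/55/65', '110/46/67', '108/51/65', '108/47/65', '101/63/65', '101/53/67', '106/59/65', '104/51/65', '106/43/65', '106/57/67', '110/56/68', '107/62/66', '105/53/67', '105/50/61', '98/46/61', '104/53/62', '109/56/64', '106/53/62', '109/45/62', '105/58/62']
201 ['113/51/60', '108/54/61', '109/49/57', '108/45/57', '104/61/54', '104/52/54', '102/49/52', '107/66/54', '101/51/55', '106/53/53', '106/60/55', '108/53/58', '103/57/54', '105/55/56', '108/58/57', '111/59/56', '111/46/56', '105/47/54', '108/47/54', '106/50/56', '107/40/57', '108/59/56', '109/50/56', '112/50/56']
205 ['105/55/56', '105/46/55', '105/39/52', '106/60/55', '110/42/54', '105/48/53', '105/67/53', '109/54/52', '102/61/54', '109/52/54', '106/50/56', '106/52/54', '107/45/51', '103/65/55', '105/48/53', '105/57/54', '105/57/54', '104/53/53', '104/51/55', '103/58/53', '98/59/52', '107/43/53', '99/49/52', '108/56/55']
209 ['
[... 3809 characters left out ...]
3', '20/97/223', '20/97/223', '20/98/223', '20/98/224']
257 ['18/111/213', '20/98/226', '20/98/230', '20/98/230', '20/99/232', '20/98/234', '20/98/235', '21/94/235', '19/98/206', '18/94/184', '20/89/141', '20/83/117', '19/83/110', '18/74/86', '18/88/125', '18/103/208', '18/107/216', '19/101/219', '20/98/223', '20/97/223', '20/97/223', '20/97/223', '20/98/222', '20/96/224']
261 ['18/109/211', '19/101/220', '20/101/223', '20/99/221', '20/99/222', '20/98/222', '20/100/221', '20/98/221', '20/99/221', '19/100/222', '20/97/223', '20/98/223', '20/98/223', '20/99/222', '20/97/224', '20/100/222', '17/112/207', '19/103/218', '20/96/225', '20/98/223', '20/99/222', '20/98/223', '20/97/223', '20/98/223']
```

View pics/l8.png

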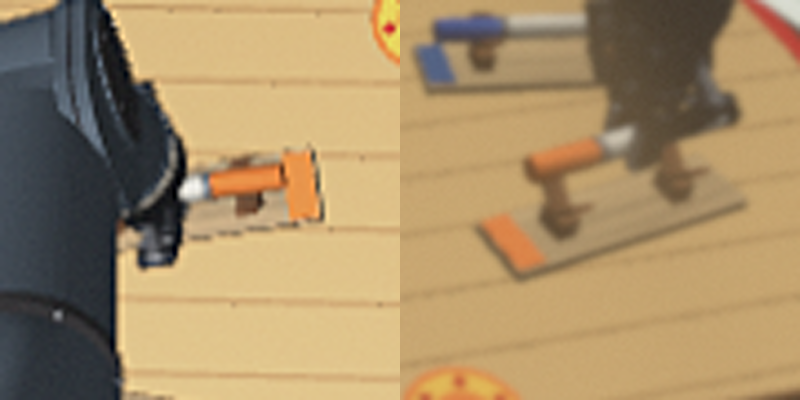

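Run:
```python
from h import *
t=dict(np.load("top8.npz"));h=cv2.cvtColor(t["pixels"],cv2.COLOR_RGB2HSV).astype(float)
P=[]
for u in range(228,247):
    col=h[155:175,u];wht=np.clip((45-col[:,1])/30,0,1)*(col[:,2]>130) ;org=np.clip((col[:,1]-120)/40,0,1)*(col[:,2]>140)*(col[:,0]<16)
    w=wht if u<232 else org; w[:4]=0
    if 3<w.sum()<8:P.append((u,155+(w*np.arange(20)).sum()/w.sum()))
P=np.array(P);w=ray(t,P,.079);q=np.polyfit(w[:,1],w[:,0],1);print(len(P),P.round(1).tolist());print("marker dx/dy",q[0],"x at .277",np.polyval(q,.277),"at .228",np.polyval(q,.228))
print("cap end",ray(t,[[248.3,164.3]],.079),"boundary",ray(t,[[185+209.5/4.444-.5,166]],.087))
# rest saddle near patch in the empty picture (rim z .048) and far one
b=dict(np.load("top0.npz"))
for box in((204,160,10,20),(234,154,11,20)):
    k,m=blob(b,(8,105,60),(16,175,140),box);print(k.min(0),k.max(0),cen(k),ray(b,[cen(k)],.045))
S=np.array([.622,.277,.0]);d=np.array([.165,-.986,0]);print(S+.05*d,S-.05*d)
```

```text
17 [[228.0, 166.8], [229.0, 166.6], [230.0, 166.9], [233.0, 166.0], [234.0, 166.0], [235.0, 165.7], [236.0, 165.5], [237.0, 165.5], [238.0, 165.5], [239.0, 165.5], [240.0, 165.5], [241.0, 165.2], [242.0, 164.7], [243.0, 164.7], [244.0, 164.5], [245.0, 164.5], [246.0, 164.5]]
marker dx/dy -0.15664496485550447 x at .277 0.6225891994928672 at .228 0.6302648027707869
cap end [[0.63458286 0.19537618 0.079     ]] boundary [[0.62692391 0.24699267 0.087     ]]
[207 165] [213 177] [209.98901099 171.01831502] [[0.6151265  0.32650206 0.045     ]]
[237 160] [242 173] [239.6877193  166.37192982] [[0.63229727 0.22907671 0.045     ]]
[0.63025 0.2277  0.     ] [0.61375 0.3263  0.     ]
```

The marker is aligned with the rest (dx/dy -0.157 against -0.17, x within 1 mm, about 2 mm high in y), and its cap is over the orange-patch end. I'll shift it 2 mm and lower it.

servo_tool(rows=[0,-0.2,0,0.01,0,0,0,0.7,0,0,0,0,0,0,0.7,0,0,0,0,0,0,0.7,0,0,0,0,0,0,0.5,0,0,0,0,0,0,0.3,0,0,0,0,0,0,0.1,0,0,0,0,0,0,0.1,0,0,0,0,0,0,0,0,0,0,0,0,0,0,0,0,0,0,0,0])

```text
time: 23.4
ee_pos: [0.6227, 0.2755, 0.0309]
tool_rot: [[0.001, -0.159, 0.987], [0.002, 0.987, 0.159], [-1.0, 0.002, 0.001]]
force: [2.3, 0.2, 4.8]
gripper_width: 0.018
```

servo_tool(rows=[-0.1,0,0,-0.01,0,0,0,0,0,0,-0.01,0,0,0,0.1,0,0,0,0,0,0,0,0,0,0,0,0,0,0.05,0,0,0,0,0,0,0,0,0,0,0,0,0,0,0,0,0,0,0,0,0,0,0,0,0,0,0,0,0,0,0,0,0,0,0,0,0,0,0,0,0])

```text
time: 24.65
ee_pos: [0.6225, 0.2756, 0.0302]
tool_rot: [[0.0, -0.178, 0.984], [0.002, 0.984, 0.178], [-1.0, 0.002, 0.001]]
force: [0.9, 0.9, 4.8]
gripper_width: 0.0176
```

servo_tool(rows=[0.05,0,0,0,0,0,0,0,0,0,0,0,0,0,0.05,0,0,0,0,0,0,0,0,0,0,0,0,0,0,0,0,0,0,0,0,0,0,0,0,0,0,0,0,0,0,0,0,0,0,0,0,0,0,0,0,0,0,0,0,0,0,0,0,0,0,0,0,0,0,0])

```text
time: 25.9
ee_pos: [0.6229, 0.2756, 0.0297]
tool_rot: [[0.001, -0.178, 0.984], [0.003, 0.984, 0.178], [-1.0, 0.002, 0.002]]
force: [2.5, -0.3, 9.2]
gripper_width: 0.0179
```

Run:
```python
from look import *
look(9,(185,125,90,90),(400,200,90,90))
s=arm.state();print(s["time"],s["ee_pos"],s["force"],s["moment"])
sc=dict(np.load("scene9.npz"));S=np.array([.6225,.2765,.044]);d=np.array([.17,-.985,0])
print("pred scene cap,boundary",proj(sc,[S+.085*d,S+.033*d]).round(1).tolist())
```

```text
26.0 [0.62289787 0.27562646 0.02974307] [ 1.46147471 -0.59423243  8.60668929] [-0.07948491 -0.27797548  0.09493418]
pred scene cap,boundary [[422.3, 246.6], [439.5, 241.3]]
```

View pics/l9.png

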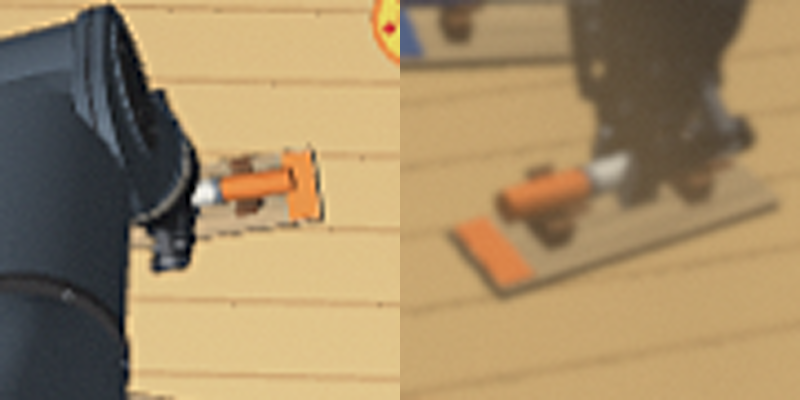

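Run:
```python
from h import *
t=dict(np.load("top9.npz"));h=cv2.cvtColor(t["pixels"],cv2.COLOR_RGB2HSV)
for v in(165,166,167):print(v,[f"{u}:{h[v,u,1]}/{h[v,u,2]}" for u in list(range(230,238))+list(range(247,255))])
print("boundary",ray(t,[[234.2,166.5]],.054)[0],"cap end top rim",ray(t,[[250.3,165]],.054)[0])
S=np.array([.6228,.2774,.054]);d=np.array([.17,-.985,0]);print(S+.033*d,S+.085*d)
s=dict(np.load("scene9.npz"));h=cv2.cvtColor(s["pixels"],cv2.COLOR_RGB2HSV)
for v in(243,245,247):print(v,[f"{u}:{h[v,u,0]}/{h[v,u,1]}/{h[v,u,2]}" for u in list(range(418,430))+list(range(438,446))])
print(proj(s,[S+.033*d,S+.085*d]))
```

```text
165 ['230:43/167', '231:41/185', '232:22/141', '233:9/110', '234:104/123', '235:182/196', '236:190/211', '237:187/218', '247:176/235', '248:176/236', '249:177/244', '250:176/149', '251:176/175', '252:173/238', '253:172/234', '254:175/236']
166 ['230:10/195', '231:12/211', '232:3/174', '233:34/135', '234:113/163', '235:177/235', '236:177/236', '237:177/232', '247:176/233', '248:177/233', '249:176/236', '250:179/184', '251:176/151', '252:170/240', '253:171/234', '254:174/236']
167 ['230:10/235', '231:8/238', '232:8/223', '233:18/169', '234:82/159', '235:174/238', '236:178/238', '237:174/234', '247:184/224', '248:186/221', '249:187/214', '250:185/189', '251:178/181', '252:171/238', '253:172/233', '254:175/234']
boundary [0.63023076 0.24531768 0.054     ] cap end top rim [0.63616119 0.19296141 0.054     ]
[0.62841  0.244895 0.054   ] [0.63725  0.193675 0.054   ]
243 ['418:19/111/199', '419:18/110/199', '420:19/113/190', '421:18/117/178', '422:16/127/165', '423:14/146/176', '424:13/159/199', '425:12/163/214', '426:13/167/215', '427:13/168/214', '428:12/164/215', '429:12/167/211', '438:13/
[... 216 characters left out ...]
5/135/128', '423:14/149/128', '424:13/158/150', '425:12/164/176', '426:12/166/186', '427:12/165/186', '428:12/166/180', '429:12/161/174', '438:14/136/131', '439:14/132/129', '440:15/129/130', '441:15/117/137', '442:17/107/145', '443:18/99/155', '444:18/95/169', '445:18/96/176']
247 ['418:18/113/199', '419:18/114/197', '420:18/112/187', '421:17/115/164', '422:15/128/134', '423:14/135/119', '424:13/142/122', '425:13/152/131', '426:13/159/138', '427:13/152/139', '428:13/150/136', '429:13/149/130', '438:15/122/127', '439:15/119/133', '440:15/115/137', '441:16/111/145', '442:16/105/155', '443:18/101/166', '444:18/98/174', '445:18/96/175']
[[440.65622288 238.3989401 ]
 [423.31782444 243.67277043]]
```

Both views put the centre within about 1 mm of the seat. Releasing and lifting away.

servo_tool(rows=[0,0,0,0,0,0,2.4,0,0,0,0,0,0,3,0,0,0,0,0,0,5,0,0,0,0,0,0,5,-1,0,0,0,0,0,5,-2,0,0,0,0,0,5,-3,0,0,0,0,0,5,-3,0,0,0,0,0,5,-3,0,0,0,0,0,5,-3,0,0,0,0,0,5])

```text
time: 27.25
ee_pos: [0.6223, 0.2751, 0.1817]
tool_rot: [[0.001, -0.178, 0.984], [0.003, 0.984, 0.178], [-1.0, 0.002, 0.001]]
force: [0.9, -0.2, -0.6]
gripper_width: 0.0498
```

servo_tool(rows=[-2,-3,-3,0,0,0,5,-2,-4,-3,0,0,0,5,-1,-5,-3,0,0,0,5,0,-5,-2,0,0,0,5,0,-5,-2,0,0,0,5,0,-5,0,0,0,0,5,0,0,0,0,0,0,5,0,0,0,0,0,0,5,0,0,0,0,0,0,5,0,0,0,0,0,0,5])

```text
time: 28.5
ee_pos: [0.5423, -0.0127, 0.2284]
tool_rot: [[-0.001, -0.18, 0.984], [0.002, 0.984, 0.18], [-1.0, 0.002, -0.0]]
force: [-0.2, -0.2, -0.2]
gripper_width: 0.0495
```

Run:
```python
from look import *
look(10,(185,125,90,90),(390,190,110,110))
st=arm.state();print(st["time"],st["ee_pos"],st["force"],st["gripper_width"])
t=dict(np.load("top10.npz"));h=cv2.cvtColor(t["pixels"],cv2.COLOR_RGB2HSV).astype(int)
P=[]
for u in range(203,248):
    c=h[155:185,u];m=((c[:,1]<30)&(c[:,2]>180)) if u<232 else ((c[:,1]>145)&(c[:,0]<16)&(c[:,2]>120))
    if 2<m.sum()<9:P.append((u,155+np.nonzero(m)[0].mean()))
P=np.array(P);w=ray(t,P,.047);q=np.polyfit(w[:,1],w[:,0],1);print(len(P),"dx/dy",q[0],"x@.277",np.polyval(q,.277),"resid",np.abs(w[:,0]-np.polyval(q,w[:,1])).max())
for u0,u1,dv in((191,206,0),(230,238,0),(247,254,0)):
    print([(u,*map(int,h[int(round(np.polyval(np.polyfit(P[:,0],P[:,1],1),u))),u])) for u in range(u0,u1)])
s=dict(np.load("scene10.npz"));hs=cv2.cvtColor(s["pixels"],cv2.COLOR_RGB2HSV)
S=np.array([.6228,.2774,.044]);d=np.array([.17,-.985,0]);Q=proj(s,[S+a*d for a in(-.085,-.06,0,.033,.06,.085)]);print(Q.round(1).tolist())
for u,v in Q:print(int(u),int(v),[tuple(map(int,hs[int(v)+k,int(round(u))])) for k in range(-7,8,2)])
b=dict(np.load("top0.npz"));D=np.abs(t["pixels"].astype(int)-b["pixels"]).max(2)>40
k,_=cv2.findContours(D.astype(np.uint8),0,1)[0:2]
print([cv2.boundingRect(x) for x in k if cv2.contourArea(x)>12])
```

```text
28.6 [ 0.54232225 -0.01306455  0.22830797] [ 0.12349201 -0.5975086  -0.00406651] 0.049937401661495524
42 dx/dy -0.1695333125026938 x@.277 0.623629834788032 resid 0.0017357860917314172
[(191, 18, 105, 212), (192, 18, 103, 213), (193, 20, 98, 219), (194, 20, 99, 220), (195, 20, 99, 220), (196, 20, 100, 224), (197, 18, 104, 181), (198, 18, 80, 191), (199, 18, 68, 101), (200, 116, 64, 32), (201, 111, 74, 24), (202, 25, 16, 93), (203, 26, 8, 252), (204, 26, 8, 235), (205, 21, 8, 230)]
[(230, 21, 8, 228), (231, 26, 8, 231), (232, 27, 10, 233), (233, 108, 19, 161), (234, 13, 73, 151), (235, 13, 174, 233), (236, 13, 181, 234), (237, 13, 176, 230)]
[(247, 13, 178, 229), (248, 13, 178, 231), (249, 13, 176, 239), (250, 12, 180, 147), (251, 13, 176, 167), (252, 14, 170, 235), (253, 14, 175, 229)]
[[476.9, 229.9], [469.3, 232.3], [450.5, 238.0], [439.9, 241.3], [431.0, 244.0], [422.6, 246.6]]
476 229 [(19, 108, 192), (19, 109, 189), (18, 110, 160), (18, 93, 107), (17, 79, 97), (18, 82, 103), (19, 104, 157), (18, 105, 185)]
469 232 [(19, 109, 189), (17, 102, 183), (19, 48, 195), (21, 34, 196), (20, 41, 161), (16, 62, 128), (15, 103, 119), (16, 110, 130)]
450 238 [(18, 110, 188), (18, 92, 191), (19, 45, 198), (19, 40, 192), (18, 54, 156), (18, 78, 140), (18, 96, 172), (18, 97, 173)]
439 241 [(18, 108, 193), (18, 105, 184), (13, 128, 175), (12, 156, 196), (13, 155, 173), (14, 138, 137), (15, 123, 129), (16, 106, 147)]
431 244 [(17, 113, 156), (13, 139, 143), (12, 166, 204), (12, 164, 200), (13, 161, 160), (13, 142, 120), (15, 117, 100), (16, 105, 97)]
422 246 [(18, 111, 193), (18, 116, 191), (14, 144, 170), (13, 146, 126), (15, 134, 118), (16, 114, 136), (17, 106, 173), (14, 136, 195)]
[(322, 387, 8, 13), (313, 362, 9, 12), (327, 361, 9, 39), (286, 359, 32, 29), (283, 291, 32, 35), (42, 274, 8, 12), (56, 260, 52, 34), (395, 222, 13, 6), (199, 163, 50, 13), (0, 146, 336, 254)]
```

```bash
python3 -c "
from station import arm
print(arm.hand_in())"
```

```text
the job is handed in; nothing more can be done
None
```

The orange-capped marker is now in the empty storage rest, cap at the orange-patch end, and I handed the job in at about 28.6 s.

- **V-block:** I drew the marker out of the stand by its cap end and laid it in the V-block, foot downhill, then let go. It lay about 6 mm short of the stop.
- **Storage rest:** I took it again by its middle, lifted it about 15 cm clear, and lowered it into the rest. Contact was under 10 N on release.

**Last checks:**
- The marker's line in the top view is dx/dy -0.170. The rest measures -0.168 by its plate edges and -0.176 by its saddles.
- The centre is within about 1–2 mm of the seat, and the scene view agrees on height and position.
- The gripper was open, about 0.3 m away from the marker, with near-zero force.

**What disagreed or wasn't checked:**
- **Wrong yaw reading:** My first reading of the marker's yaw over the V-block was off by about 4° because of a biased colour mask. I turned the marker the wrong way, caught it on the next look and undid it before lowering.
- **Small wrong turn:** A 0.01 rad turn at the rest also went the wrong way, and I corrected it before release.
- **Bystanders:** In the final top picture the arm overlaps part of the scene, so I couldn't compare every bystander's pixels. No move went near them.

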